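Fit a squeeze-tab bulb holder into a truck lamp

TASK

Take the black bulb holder with the two orange side tabs out of the yellow rack and fit it, bulb first, into the white neck on the back of the truck lamp: keep both tabs squeezed together, feel for the slots, press it home against the spring and turn it clockwise to the stop, then let go so that both tabs spring out and lock. Work gently, as with any thin plastic and glass: feel your way and never force it, do not knock the bulb, and leave the other things on the bench as they are.

Things in the scene. Friction and masses are not known exactly. Their poses are not given: they have to be found in the camera images.
- holder: The bulb holder to fit, 60 to 120 g: black barrel 40 mm across, black plug shell on top (26 x 18 mm, to 28 mm above the origin), two upright orange tabs. z up as it stands; the origin lies on its axis in the seating plane, level with the neck's rim when fitted. The barrel's flat end is 25 mm below the origin, its last 3 mm tapered. The same after half a turn.
- grip (a point): Point on the holder's axis 26 mm above its origin, midway between the tabs, axes as the holder's. The tabs are on the +y and -y sides, flat faces square to y: 57 mm over them when free, 48 mm when fully squeezed, 18 mm wide, from 4 to 40 mm above the origin: pinch them from above, closing along y. The foot of each is a catch 9 mm wide, 8 mm below to 4 mm above the origin.
- lugs (a point): Point on the holder's axis 19 mm below its origin, level with the underside of its two square bayonet lugs, which point along the holder's +x and -x, reach 25 mm from the axis, are 9 mm wide and 5 mm high.
- bulb: The glass bulb under the holder, 25 mm across, fixed to it (same origin and axes as the holder); its tip is 58 mm below the origin. Fragile.
- tab_a (a joint): Inward travel of the tab on the holder's +y side: 0 sprung out, 0.0045 m fully squeezed. The spring takes about 4 N to start and 12 N to squeeze fully; a pinch of 20 to 30 N holds both tabs in.
- tab_b (a joint): The same for the tab on the holder's -y side.
- lamp: Truck rear lamp held lens down in a plywood cradle, fixed to the bench (230 x 160 mm, black back 95 mm above the bench, long side along its x). Origin: centre of the cradle's underside, z up. A white bayonet neck stands on its back, 45 mm from the centre towards -x; the studs and caps on the back are no higher than the neck's rim.
- port (a point): Centre of the round rim of the white neck, 107 mm above the bench, axes as the lamp's. Mouth 53 mm across, 61 mm outside. Unsqueezed tabs catch on the rim. The rim has two notches 13 mm wide where the tabs' catches spring out when the holder is locked, its origin level with the rim. Holder and lamp must not be pressed together with more than 50 N.
- lip (a point): On the neck's axis 10 mm below the rim: top of a grey inner lip 4 mm thick that narrows the neck to 43 mm, broken by two opposite slots 14 mm wide for the lugs (about 5 degrees of play either way). The neck is clamped by hand: its slots lie along the lamp's x axis only to within 26 degrees either way; find them by feel. Off the slots the lugs rest on the lip, holder origin 9 mm above the rim.
- spring (a point): On the neck's axis 22 mm below the rim: top of a sprung brass ring that the barrel's end meets when the holder's origin is 3 mm above the rim. It starts at 2 N, adds 2.5 N per mm and ends 5 mm down. With the origin 0.5 to 2 mm below the rim (11 to 14 N) the lugs pass under the lip: turn 50 degrees clockwise seen from above, from slots to a hard stop; friction takes under 0.3 N m, and a twist of 0.4 N m is plenty at the stop.
- rack: Yellow rack block 235 x 70 x 48 mm, fixed, three holes in a row 75 mm apart along its x. Origin: centre of its underside. Three bulb holders stand in it on their barrel ends, in any order; the black one's origin is 73 mm above the bench, its x axis within 26 degrees of the rack's.
- spare_grey: A grey plain bulb holder without tabs standing in the rack, 45 mm across, to be left there; origin on its axis 73 mm above the bench, z up.
- spare_blue: A blue plain bulb holder without tabs standing in the rack, 45 mm across, to be left there; origin on its axis 73 mm above the bench, z up.
- bulb_carton: Blue bulb carton 55 x 55 x 85 mm standing on the bench; origin under its centre.
- relay_carton: Brown carton 70 x 100 x 45 mm on the bench; origin under its centre.
- screwdriver: Screwdriver with a red handle lying at the far edge of the bench.
- plug: Grey connector housing about 45 x 26 x 25 mm on the bench between lamp and rack; origin under it.
- relay: Black relay 28 x 28 x 36 mm standing on its pins between lamp and rack; origin under it.
- socket: Black round flanged connector, 54 mm across, 38 mm high, on the bench; origin under its centre.
Things that resemble listed ones, but are neither listed nor needed, are in the scene too. What is shaped like the holder but green is not meant.

How it is judged (in metres and radians):
On the way, in this order (a step that is already met when the one before it is completed fails the run):
1. the holder is lifted clear of the rack (height (world z) of holder above 0.14 m and horizontal distance between holder and port above 0.05 m), for 0.1 s.
2. the holder is pressed home into the neck with both tabs squeezed (z of holder in the frame of port below 0.0025 m and horizontal distance between holder and port below 0.004 m and value of joint each of tab_a, tab_b above 0.0025 m), for 0.1 s.
At the end, for the whole second after the job is handed in: The holder sits upright in the neck, its origin within 4 mm sideways of the rim's centre and no more than 2.5 mm above or 4 mm below it, both tabs sprung out again (less than 1.5 mm in) into the neck's notches, at rest and let go (z of holder in the frame of port between -0.004 and 0.0025 m and horizontal distance between holder and port below 0.004 m and angle between holder's own z axis and vertical below 0.08 rad and value of joint each of tab_a, tab_b below 0.0015 m and linear speed of holder below 0.01 m/s); the robot touches nothing.
It fails at once if the holder and the lamp are pressed together with more than 50 N (contact force between holder and lamp above 50 N).
It fails at once if the glass bulb is knocked with more than 6 N (contact force between bulb and anything else above 6 N).
It fails at once if another thing on the bench is shifted by more than 15 mm (distance of any of spare_grey, spare_blue, bulb_carton, relay_carton, screwdriver, plug, relay, socket from where it was at the start of the episode above 0.015 m).
It also fails if it takes over 72 s, if anything falls off the work surface, if the arm or the gripper's body presses on something with over 40 N, if the wrist force passes 120 N, or if a joint passes its speed limit or range.

ROBOT

A 6-joint arm with a two-finger parallel gripper is mounted at the origin on the work surface. World frame = base frame: x ahead of the robot, y to its left, z up, the work surface at z = 0. Lengths are in mm, angles in degrees, forces in N, time in s.
With the tool pointing down it reaches from about 300 to 850 mm from the base axis. Payload 4.2 kg.
Tool frame: the origin (TCP) lies at the very end of the fingers, on their centre line; the grasp point (between the pads) lies 19 mm behind it (env.grip_depth is the distance from the TCP to the grasp point, in mm); z points along the fingers, y is the line along which they close (so a half turn about z gives the same grasp; the last joint's range is limited). The gripper opens to 91 mm and grips with 3 to 60 N. Pads are 32 mm wide; open, the fingers measure 118 mm over their backs; the gripper's body (76 mm by 178 mm) begins 60 mm behind the grasp point.
Start: joints at [-72.078, 18.312, 89.639, -0, 72.044, -1.146], TCP at [187.851, -543.466, 213.976] pointing down, gripper open.
Joint ranges: [-177.97, 177.97], [-48.28, 115.42], [12.27, 149.76], [-77.06, 257.06], [2.81, 150.46], [-146.56, 146.56]. Speed limits (degrees/s): [147.25, 147.25, 180, 180, 180, 180].

INTERFACE

Orientations are given as [roll, pitch, yaw] about the fixed x, y, z axes, in that order (R = Rz(yaw) Ry(pitch) Rx(roll)).
In Python, from workcell import env, cams gives the robot as it stands.
- The arm moves only by the tool apply_moves, never from a script. Its argument "deltas" is a list of rows, each a list of 5 numbers: the shift along the tool's x, y, z in m, then the turn about the tool's z in rad, then the opening, from -1 (shut) to 1 (fully open), so that 0 is half open. In form: [[tx, ty, tz, roll, gripper], ...]. A call has 1 to 5 rows; each row is the pose to reach, as a shift and turn from the pose commanded when the call began, along the tool's axes at that moment; what a row does not reach only later rows make up. A row lasts 1/10 s, in which the tool goes at most 50 mm and 8.59 degrees, less where a joint would pass 70% of its speed; a pose out of reach is approached as far as the arm can. A call with a gripper value outside its range is refused whole. The fingers move at their own pace and stop on an object; "grip_force" is the grip in N (left out, the last holds). Time passes only in rows, so rows that repeat a pose let the fingers close. It gives the time, the measured TCP pose, the force, the opening and the grip force at its end, in the units of the state.
- env.state(): the state, without advancing time (a new reading comes with each control period).
- cams.grab_frame(name): name is "scene" or "top"; returns the picture (420x560x3 uint8, blue, green, red); there is no depth.
- cams.get_calibration(name): a dict with "mtx" (3x3 intrinsics, pixels), "eye" and "attitude" of the camera in the world. Camera axes: x right, y down, z forward; pixel columns grow to the right and rows downward; lengths in mm; the calibration is good to about 2 mm. A picture is of the moment at which its call begins. get_calibration takes no time and is no camera call.
- env.job_done(): hands the job in; it is judged then, once.
The state is a dict: "time_s": time; "qpos": joint angles; "qvel": joint speeds; "effort": joint torques, N m; "ee_pos": TCP position; "ee_rot": TCP orientation; "force": force on the tool from outside, world axes, zero at the start; "torque": the same for the moment, N m; "gripper_width": finger opening in mm; "gripper_force": force on a finger pad.
Only numpy, scipy, OpenCV 4.12 (cv2) and the standard library are available. Lean on these libraries where they do the work, as an engineer would, in place of code of your own. Each camera call takes 0.05 s, during which the arm holds its last target. There are 200 camera calls.

## Working session

There is one attempt and no reset: what is moved stays moved. The work goes in short steps, Python scripts to look and compute and a tool call to move; the robot and the scene stay as the last step left them, time stands still between calls to the robot, and variables do not carry over. Pictures are saved under pics/ and viewed, at most 10 in all, crops included, and the job is handed in when it is done.

Besides the shell and the picture viewer there is one more tool, called after "Call:" as name(argument=value, ...), one argument or row to a line, values as JSON. apply_moves: Moves the arm, as the interface text tells. Its arguments: {"type":"object","properties":{"deltas":{"type":"array"},"grip_force":{"type":"number"}},"required":["deltas"]}

```bash
mkdir -p pics
python3 - <<'E'
from workcell import env, cams
import cv2
print(env.state())
for n in("top","scene"):
    cv2.imwrite(f"pics/{n}0.png",cams.grab_frame(n)); print(cams.get_calibration(n))
E
```

```text
{'time_s': 0.0, 'qpos': array([-7.20786329e+01,  1.83499947e+01,  8.97078507e+01, -4.77218840e-04,
        7.20444033e+01, -1.14653993e+00]), 'qvel': array([ 0.08527119, -0.04733861,  0.10457748,  0.01134933, -0.02432384,
       -0.04686855]), 'effort': array([ 6.78949164e-04, -4.12466526e+01, -2.31972206e+01,  7.26490351e-02,
        4.56435210e-02, -1.42860031e-04]), 'ee_pos': array([ 187.67688398, -542.95475991,  213.12701043]), 'ee_rot': array([-1.79897763e+02, -1.59232812e-03,  1.90680531e+01]), 'force': array([-0.12588019,  0.19427844,  0.00274649]), 'torque': array([ 0.02444745, -0.00305804,  0.02334216]), 'gripper_force': 0.0, 'gripper_width': 91.32631426289345}
{'mtx': array([[405.85745809,   0.        , 283.79941393],
       [  0.        , 405.85745809, 216.65265247],
       [  0.        ,   0.        ,   1.        ]]), 'eye': array([ 439.15662582,  -30.77596112, 1268.17885372]), 'attitude': array([-174.97982262,    1.451563  ,  -91.3508694 ])}
{'mtx': array([[389.31035323,   0.        , 282.17902987],
       [  0.        , 389.31035323, 211.43855692],
       [  0.        ,   0.        ,   1.        ]]), 'eye': array([1102.04545279,    6.81610576,  942.32306028]), 'attitude': array([-146.86611322,   -0.35321404,   93.86206189])}
```

View pics/top0.png

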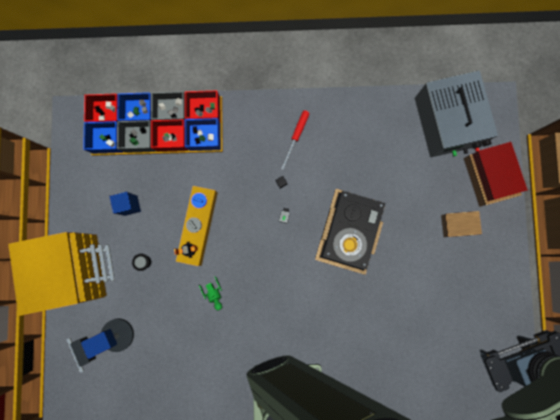

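View pics/scene0.png

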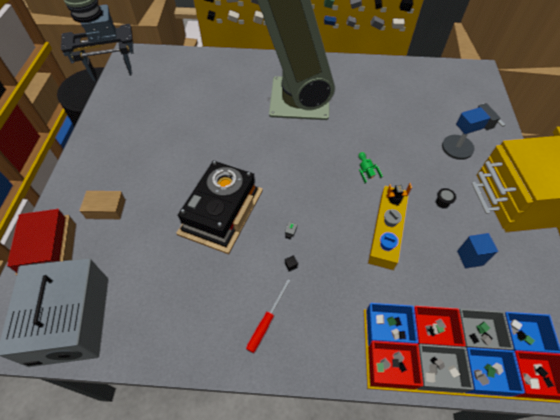

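The top view shows the rack around (195,225) with the black holder at about (187,249). The lamp neck is at about (350,244), and in the scene view the holder is at (398,192) and the neck at (224,180). I'll enlarge these areas.

```bash
cat > h.py <<'E'
import numpy as np, cv2
from scipy.spatial.transform import Rotation as R
from workcell import env, cams
def cal(n):
    c=cams.get_calibration(n); return c['mtx'],c['eye'],R.from_euler('xyz',c['attitude'],degrees=True).as_matrix()
def proj(n,P):
    K,e,r=cal(n); q=(np.atleast_2d(P)-e)@r@K.T; return q[:,:2]/q[:,2:]
def atz(n,uv,z):
    K,e,r=cal(n); d=r@np.linalg.inv(K)@[*uv,1]; return e+d*(z-e[2])/d[2]
def crop(img,u,v,w,h,s): return cv2.resize(img[v:v+h,u:u+w],None,fx=s,fy=s,interpolation=cv2.INTER_CUBIC)
E
python3 - <<'E'
from h import *
t=cv2.imread('pics/top0.png'); s=cv2.imread('pics/scene0.png')
a=np.hstack([crop(t,165,225,40,30,10),crop(s,375,175,40,30,10)])
b=np.hstack([crop(t,330,229,40,30,10),crop(s,204,163,40,30,10)])
cv2.imwrite('pics/c1.png',np.vstack([a,b]))
E
```

```text
(no output)
```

View pics/c1.png

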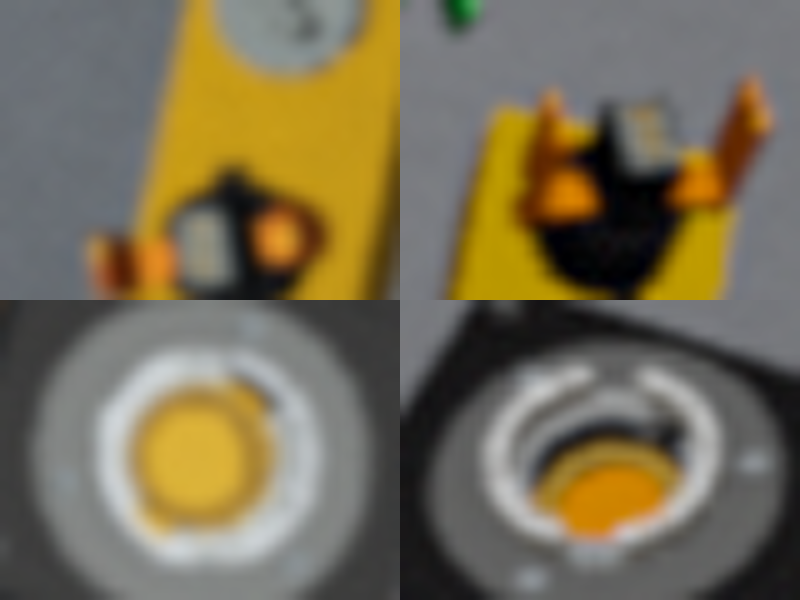

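```bash
cat >> h.py <<'E'
def tri(z,ut,us,w=.5):
    a=atz('top',ut,z);b=atz('scene',us,z); return a,b
def ring(c,r,z,n=60):
    t=np.linspace(0,2*np.pi,n); return np.c_[c[0]+r*np.cos(t),c[1]+r*np.sin(t),0*t+z]
def box(c,yaw,x0,x1,y0,y1,z):
    p=np.array([[x0,y0],[x1,y0],[x1,y1],[x0,y1],[x0,y0]]);a=np.radians(yaw)
    p=p@np.array([[np.cos(a),np.sin(a)],[-np.sin(a),np.cos(a)]])+c; return np.c_[p,np.full(5,z)]
def view(img,n,u,v,w,h,s,polys):
    o=crop(img,u,v,w,h,s)
    for P,col in polys:
        q=(proj(n,P)-[u,v]+.5)*s; cv2.polylines(o,[np.round(q).astype(int)],False,col,1)
    return o
def hold(c,yaw,z0=73,col=(255,255,0)):
    L=[(box(c,yaw,-13,13,-9,9,z0+28),(255,0,255))]
    for s in(1,-1):
        y=sorted([s*28.5,s*25.5]); L+=[(box(c,yaw,-9,9,*y,z0+40),col),(box(c,yaw,-9,9,s*28.5,s*28.5,z0+4),col)]
    return L
E
python3 - <<'E'
from h import *
print('plugtop',*tri(101,(185,249),(399,188.3)))
print('tabs', atz('scene',(375+15,184),113), atz('scene',(375+35.2,182.5),113), atz('top',(174.5,250),113),atz('top',(192.3,248.5),113))
print('rim',*tri(107,(330+20.5,229+15.2),(204+20,163+14.8)))
print('slots top view', atz('top',(345,251),97), atz('top',(356.3,238),97))
print('lamp corners', [atz('top',p,95)[:2].round(1) for p in((338,190),(385,206),(366,272),(321,261))])
E
```

```text
plugtop [456.07314646 283.66627683 101.        ] [457.14454223 283.57548755 101.        ]
tabs [453.66400851 256.96279599 113.        ] [444.67960009 311.50769215 113.        ] [453.76843    310.62580523 113.        ] [456.82370493 259.46031904 113.        ]
rim [ 458.33240513 -191.61535826  107.        ] [ 460.23633283 -189.51250956  107.        ]
slots top view [ 439.44358304 -176.56844253   97.        ] [ 475.85243654 -210.25956762   97.        ]
lamp corners [array([ 616.7, -163. ]), array([ 566.3, -296.8]), array([ 378.4, -234.3]), array([ 412.5, -107.2])]
```

Run:
```python
from h import *
t=cv2.imread('pics/top0.png'); s=cv2.imread('pics/scene0.png')
c=np.array([456.6,283.6]); P=hold(c,6); g=(0,255,0)
n=np.array([459.3,-190.6]); sl=-40
N=[(ring(n,30.5,107),g),(ring(n,26.5,107),g),(ring(n,21.5,97),(255,0,0)),(box(n,sl,-26,26,-7,7,97),(0,0,255)),(box(n,sl+40,-30,30,-6.5,6.5,107),(255,255,0))]
o=np.vstack([np.hstack([view(t,'top',165,232,40,30,10,P),view(s,'scene',380,175,40,30,10,P)]),
 np.hstack([view(t,'top',330,229,40,30,10,N),view(s,'scene',204,163,40,30,10,N)])])
cv2.imwrite('pics/c2.png',o)
```

```text
(no output)
```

View pics/c2.png

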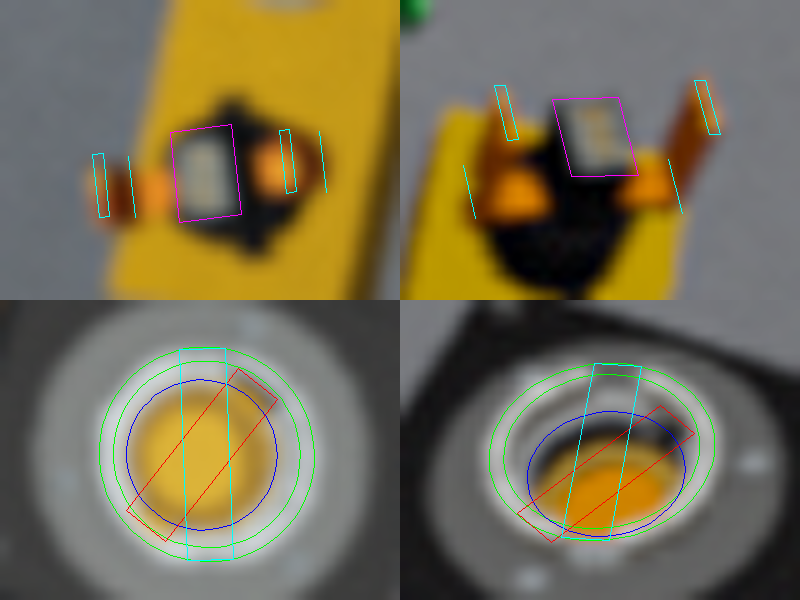

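Both overlays fit well. The holder is near (455.5,283) with yaw about 11°. The neck is at (459.3,-190.6), with its slots at about -40° and its notches matching that.

```bash
cat >> h.py <<'E'
def plan(xyz,yaw,n,p=None,y=None):
    s=env.state(); p=s['ee_pos'] if p is None else np.array(p,float); y=s['ee_rot'][2] if y is None else y
    d=(np.array(xyz)-p)/n; dy=(yaw-y)/n
    for i in range(n):
        a=np.radians(y+i*dy); print(np.round([d[0]*np.cos(a)+d[1]*np.sin(a), d[0]*np.sin(a)-d[1]*np.cos(a), -d[2], ],1), 'roll rad',round(-np.radians(dy),4))
E
python3 - <<'E'
from h import *
plan([455.5,282.8,215],191,5,[187.85,-543.5,214],19.07)
E
```

```text
[ 104.6 -138.7   -0.2] roll rad -0.6001
[164.6 -55.4  -0.2] roll rad -0.6001
[167.2  47.3  -0.2] roll rad -0.6001
[111.3 133.4  -0.2] roll rad -0.6001
[ 16.5 172.9  -0.2] roll rad -0.6001
```

Call:
apply_moves(
  deltas=[
    [0.021,-0.028,0,-0.12,1],
    [0.042,-0.056,0,-0.24,1],
    [0.063,-0.083,0,-0.36,1],
    [0.084,-0.111,0,-0.48,1],
    [0.105,-0.139,0,-0.6,1],
  ],
  grip_force=25,
)

```text
time_s: 0.6
ee_pos: [241.7, -376.2, 213.6]
ee_rot: [-180.0, -0.0, 53.7]
force: [0.2, 0.6, 0.9]
gripper_width: 91.0
gripper_force: 0.0
```

Call:
apply_moves(
  deltas=[
    [0.033,-0.011,0,-0.12,1],
    [0.066,-0.022,0,-0.24,1],
    [0.099,-0.033,0,-0.36,1],
    [0.132,-0.044,0,-0.48,1],
    [0.165,-0.055,0,-0.6,1],
  ],
)

```text
time_s: 1.1
ee_pos: [295.7, -211.0, 213.7]
ee_rot: [-180.0, -0.0, 88.1]
force: [0.7, -0.1, -0.1]
gripper_width: 91.4
gripper_force: 0.0
```

Call:
apply_moves(
  deltas=[
    [0.033,0.009,0,-0.12,1],
    [0.067,0.019,0,-0.24,1],
    [0.1,0.028,0,-0.36,1],
    [0.134,0.038,0,-0.48,1],
    [0.167,0.047,0,-0.6,1],
  ],
)

```text
time_s: 1.6
ee_pos: [349.1, -45.9, 213.8]
ee_rot: [-180.0, 0.0, 122.5]
force: [1.4, -0.6, 0.6]
gripper_width: 91.0
gripper_force: 0.0
```

Call:
apply_moves(
  deltas=[
    [0.022,0.027,0,-0.12,1],
    [0.044,0.053,0,-0.24,1],
    [0.067,0.08,0,-0.36,1],
    [0.089,0.107,0,-0.48,1],
    [0.111,0.133,0,-0.6,1],
  ],
)

```text
time_s: 2.1
ee_pos: [402.5, 118.9, 213.7]
ee_rot: [-180.0, -0.0, 156.9]
force: [0.6, -0.8, 0.5]
gripper_width: 91.4
gripper_force: 0.0
```

Call:
apply_moves(
  deltas=[
    [0.003,0.035,0,-0.12,1],
    [0.007,0.069,0,-0.24,1],
    [0.01,0.104,0,-0.36,1],
    [0.013,0.138,0,-0.48,1],
    [0.016,0.173,0,-0.6,1],
  ],
)

```text
time_s: 2.6
ee_pos: [456.5, 283.8, 213.4]
ee_rot: [-180.0, -0.1, -168.7]
force: [0.5, 0.2, 0.3]
gripper_width: 91.2
gripper_force: 0.0
```

Run:
```python
from h import *
t=cv2.imread('pics/top0.png'); s=cv2.imread('pics/scene0.png')
P=hold(np.array([455.5,282.8]),11)
cv2.imwrite('pics/c3.png',np.hstack([view(t,'top',170,236,26,26,15,P),view(s,'scene',386,177,26,26,15,P)]))
print(env.state()['ee_pos'],env.state()['ee_rot'])
```

```text
[456.51512193 283.78592584 213.44632024] [-1.79969502e+02 -5.10308775e-02 -1.68744756e+02]
```

View pics/c3.png

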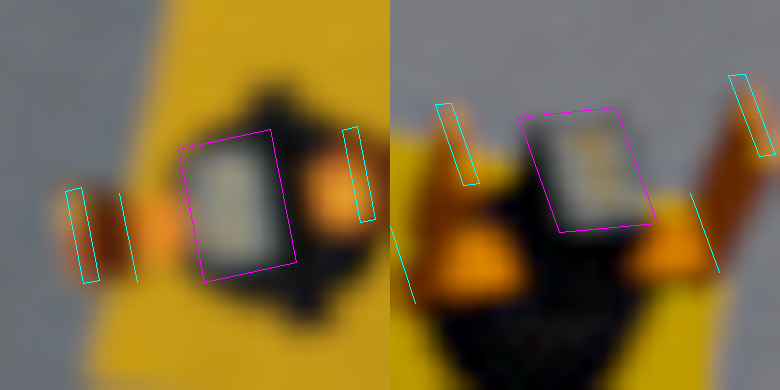

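The overlay fits: yaw 11°, centre about (456,284). The tool is already there, so I descend.

Call:
apply_moves(
  deltas=[
    [0,0,0.02,0,1],
    [0,0,0.04,0,1],
    [0,0,0.06,0,1],
    [0,0,0.08,0,1],
    [0,0,0.1,0,1],
  ],
)

```text
time_s: 3.1
ee_pos: [456.2, 282.4, 112.8]
ee_rot: [-180.0, -0.0, -169.0]
force: [-0.6, -0.5, 0.1]
gripper_width: 91.0
gripper_force: 0.0
```

Call:
apply_moves(
  deltas=[
    [0,0,0.007,0,1],
    [0,0,0.014,0,1],
    [0,0,0.021,0,1],
    [0,0,0.028,0,1],
    [0,0,0.033,0,1],
  ],
)

```text
time_s: 3.6
ee_pos: [456.7, 282.6, 80.7]
ee_rot: [180.0, 0.0, -169.0]
force: [-0.3, 0.2, -1.1]
gripper_width: 91.0
gripper_force: 0.0
```

Call:
apply_moves(
  deltas=[
    [0,0,0,0,0.5],
    [0,0,0,0,0.4],
    [0,0,0,0,0.3],
    [0,0,0,0,0.25],
    [0,0,0,0,0.2],
  ],
  grip_force=25,
)

```text
time_s: 4.1
ee_pos: [456.7, 282.7, 81.2]
ee_rot: [180.0, 0.0, -169.1]
force: [0.6, 0.3, 1.1]
gripper_width: 56.0
gripper_force: 5.1
```

Call:
apply_moves(
  deltas=[
    [0,0,0,0,0.15],
    [0,0,0,0,0.1],
    [0,0,0,0,0.05],
    [0,0,0,0,0],
    [0,0,0,0,-0.1],
  ],
  grip_force=25,
)

```text
time_s: 4.6
ee_pos: [456.7, 282.7, 81.3]
ee_rot: [180.0, 0.0, -169.1]
force: [-1.3, 0.1, 6.2]
gripper_width: 47.5
gripper_force: 25.0
```

Call:
apply_moves(
  deltas=[
    [0,0,0,0,-0.2],
    [0,0,0,0,-0.2],
    [0,0,0,0,-0.2],
    [0,0,0,0,-0.2],
    [0,0,0,0,-0.2],
  ],
  grip_force=28,
)

```text
time_s: 5.1
ee_pos: [456.7, 282.7, 81.4]
ee_rot: [180.0, 0.0, -169.0]
force: [-0.4, 0.7, 5.8]
gripper_width: 47.0
gripper_force: 28.0
```

Call:
apply_moves(
  deltas=[
    [0,0,-0.005,0,-0.2],
    [0,0,-0.012,0,-0.2],
    [0,0,-0.02,0,-0.2],
    [0,0,-0.03,0,-0.2],
    [0,0,-0.04,0,-0.2],
  ],
)

```text
time_s: 5.6
ee_pos: [456.6, 282.5, 121.8]
ee_rot: [-180.0, 0.0, -169.0]
force: [-0.3, -0.3, -0.2]
gripper_width: 47.1
gripper_force: 28.0
```

Call:
apply_moves(
  deltas=[
    [0,0,-0.015,0,-0.2],
    [0,0,-0.035,0,-0.2],
    [0,0,-0.06,0,-0.2],
    [0,0,-0.08,0,-0.2],
    [0,0,-0.1,0,-0.2],
  ],
)

```text
time_s: 6.1
ee_pos: [456.5, 282.5, 222.7]
ee_rot: [180.0, 0.1, -169.0]
force: [0.1, -0.9, -0.5]
gripper_width: 47.4
gripper_force: 28.0
```

Call:
apply_moves(
  deltas=[
    [0,0,-0.01,0,-0.2],
    [0,0,-0.018,0,-0.2],
    [0,0,-0.02,0,-0.2],
    [0,0,-0.02,0,-0.2],
    [0,0,-0.02,0,-0.2],
  ],
)

```text
time_s: 6.6
ee_pos: [456.2, 282.3, 240.0]
ee_rot: [-180.0, -0.1, -169.0]
force: [-0.3, -0.2, -1.5]
gripper_width: 47.2
gripper_force: 28.0
```

Run:
```python
from h import *
t=cams.grab_frame('top'); s=cams.grab_frame('scene'); cv2.imwrite('pics/top1.png',t); cv2.imwrite('pics/scene1.png',s)
e=env.state(); print(e['ee_pos'],e['ee_rot'],e['force'],e['torque'],e['gripper_width'])
z=e['ee_pos'][2]-7
p=proj('scene',[*e['ee_pos'][:2],z-10])[0].astype(int)
P=[(ring(e['ee_pos'],20,z-25),(0,255,0)),(ring(e['ee_pos'],12.5,z-45),(255,255,0)),(np.array([[*e['ee_pos'][:2],z],[*e['ee_pos'][:2],z-58]]),(0,0,255))]
cv2.imwrite('pics/c4.png',view(s,'scene',p[0]-40,p[1]-35,80,75,8,P))
# plan to port
plan([459.3,-190.6,243],140,4)
```

```text
[456.22865623 282.32940708 240.091373  ] [-1.79962842e+02 -8.93626805e-02 -1.69044124e+02] [-0.29493898 -0.61082815 -1.75886068] [ 0.09873671 -0.08835039 -0.01295389] 47.27710212740786
[  21.7 -116.2   -0.7] roll rad -1.3485
[118.2  -4.4  -0.7] roll rad -1.3485
[ 30.4 114.3  -0.7] roll rad -1.3485
[-104.7   54.8   -0.7] roll rad -1.3485
```

View pics/c4.png

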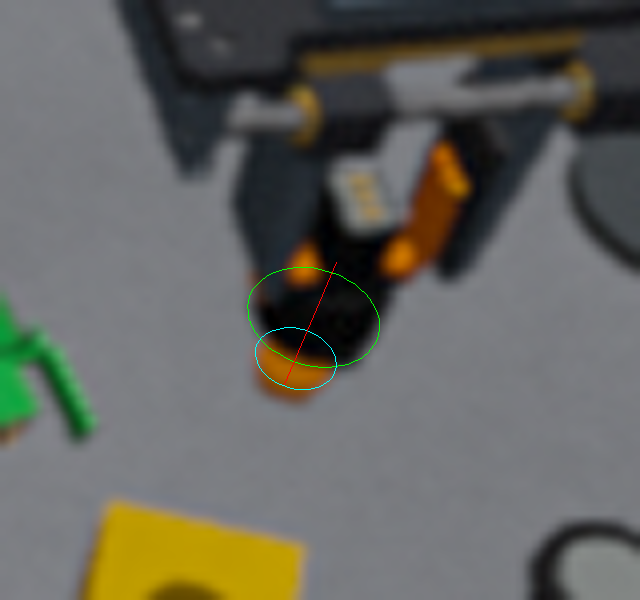

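The holder is gripped with the tabs squeezed (width 47), and it hangs straight on the tool axis: barrel end near (315,315) in the crop, bulb tip near (288,400). Next is the transfer to the neck.

Run:
```python
from h import *
plan([459.3,-190.6,240],140,4,y=191)
```

```text
[  21.8 -116.2    0. ] roll rad 0.2225
[  -4.4 -118.2    0. ] roll rad 0.2225
[ -30.3 -114.3    0. ] roll rad 0.2225
[ -54.8 -104.8    0. ] roll rad 0.2225
```

Call:
apply_moves(
  deltas=[
    [0.003,-0.015,0,0.03,-0.2],
    [0.007,-0.038,0,0.07,-0.2],
    [0.012,-0.064,0,0.12,-0.2],
    [0.017,-0.09,0,0.17,-0.2],
    [0.022,-0.116,0,0.2225,-0.2],
  ],
)

```text
time_s: 7.2
ee_pos: [456.5, 162.4, 240.7]
ee_rot: [-179.9, -0.0, 178.0]
force: [-0.5, 0.5, -1.2]
gripper_width: 47.1
gripper_force: 28.0
```

Call:
apply_moves(
  deltas=[
    [-0.001,-0.024,0,0.045,-0.2],
    [-0.002,-0.047,0,0.09,-0.2],
    [-0.003,-0.071,0,0.13,-0.2],
    [-0.0035,-0.095,0,0.18,-0.2],
    [-0.0044,-0.118,0,0.2225,-0.2],
  ],
)

```text
time_s: 7.7
ee_pos: [456.9, 44.4, 240.8]
ee_rot: [-180.0, -0.0, 165.3]
force: [-0.1, 0.8, -0.9]
gripper_width: 47.5
gripper_force: 28.0
```

Call:
apply_moves(
  deltas=[
    [-0.006,-0.023,0,0.045,-0.2],
    [-0.012,-0.046,0,0.09,-0.2],
    [-0.018,-0.069,0,0.13,-0.2],
    [-0.024,-0.092,0,0.18,-0.2],
    [-0.0303,-0.1143,0,0.2225,-0.2],
  ],
)

```text
time_s: 8.2
ee_pos: [457.3, -73.6, 240.8]
ee_rot: [-180.0, -0.0, 152.5]
force: [-0.2, 1.2, -1.2]
gripper_width: 47.2
gripper_force: 28.0
```

Call:
apply_moves(
  deltas=[
    [-0.015,-0.028,0,0.06,-0.2],
    [-0.03,-0.057,0,0.12,-0.2],
    [-0.043,-0.082,0,0.17,-0.2],
    [-0.051,-0.098,0,0.21,-0.2],
    [-0.0548,-0.1048,0,0.2225,-0.2],
  ],
)

```text
time_s: 8.7
ee_pos: [458.0, -192.1, 240.7]
ee_rot: [-179.9, -0.0, 139.7]
force: [0.4, -0.1, -0.7]
gripper_width: 47.2
gripper_force: 28.0
```

Call:
apply_moves(
  deltas=[
    [0,0,0,0,-0.2],
    [0,0,0,0,-0.2],
  ],
)

```text
time_s: 8.9
ee_pos: [458.6, -189.7, 240.8]
ee_rot: [180.0, -0.0, 140.0]
force: [0.2, -0.4, -1.1]
gripper_width: 47.1
gripper_force: 28.0
```

Run:
```python
from h import *
e=env.state(); print(e['ee_pos'],e['ee_rot'],e['force'],e['torque'],e['gripper_width'])
plan([459.3,-190.6,184],140,1)
```

```text
[ 458.58989867 -189.67774823  240.84947246] [ 1.79990489e+02 -3.86678170e-02  1.39971886e+02] [ 0.23841535 -0.43632397 -1.10685738] [ 0.0449036  -0.1257434   0.01971965] 47.10460206210946
[-1.1 -0.2 56.8] roll rad -0.0005
```

Call:
apply_moves(
  deltas=[
    [-0.0002,0,0.01,0,-0.2],
    [-0.0004,0,0.025,0,-0.2],
    [-0.0006,-0.0001,0.04,0,-0.2],
    [-0.0008,-0.0001,0.05,0,-0.2],
    [-0.001,-0.0002,0.06,0,-0.2],
  ],
)

```text
time_s: 9.4
ee_pos: [459.5, -190.3, 180.0]
ee_rot: [-180.0, -0.0, 140.0]
force: [0.5, -0.4, -0.9]
gripper_width: 47.3
gripper_force: 28.0
```

Call:
apply_moves(
  deltas=[
    [0,0,0.008,0,-0.2],
    [0,0,0.016,0,-0.2],
    [0,0,0.024,0,-0.2],
    [0,0,0.032,0,-0.2],
    [0,0,0.035,0,-0.2],
  ],
)

```text
time_s: 9.9
ee_pos: [459.2, -190.8, 145.0]
ee_rot: [-180.0, -0.1, 140.0]
force: [-0.3, 0.9, -0.9]
gripper_width: 47.3
gripper_force: 28.0
```

Call:
apply_moves(
  deltas=[
    [0,0,0,0,-0.2],
    [0,0,0,0,-0.2],
  ],
)

```text
time_s: 10.1
ee_pos: [459.8, -191.1, 146.2]
ee_rot: [180.0, 0.0, 140.0]
force: [-0.7, 0.3, -0.9]
gripper_width: 47.4
gripper_force: 28.0
```

Run:
```python
from h import *
e=env.state(); print(e['ee_pos'],e['ee_rot'],e['force'],e['torque'],e['gripper_width'])
s=cams.grab_frame('scene'); t=cams.grab_frame('top'); cv2.imwrite('pics/scene2.png',s); cv2.imwrite('pics/top2.png',t)
c=e['ee_pos'];z=c[2]-8.3; n=[459.3,-190.6]
P=[(ring(c,20,z-22),(0,255,0)),(ring(n,26.5,107),(255,255,0)),(ring(n,30.5,107),(255,255,0)),(box(c[:2],140,-13,13,-9,9,z+28),(255,0,255))]
cv2.imwrite('pics/c5.png',view(s,'scene',200,145,50,50,12,P))
```

```text
[ 459.82624562 -191.08392809  146.15864747] [1.79995158e+02 3.24905874e-02 1.39957770e+02] [-0.74848996  0.34037928 -0.85865811] [ 0.00504524 -0.17888489  0.07500387] 47.436365668887504
```

View pics/c5.png

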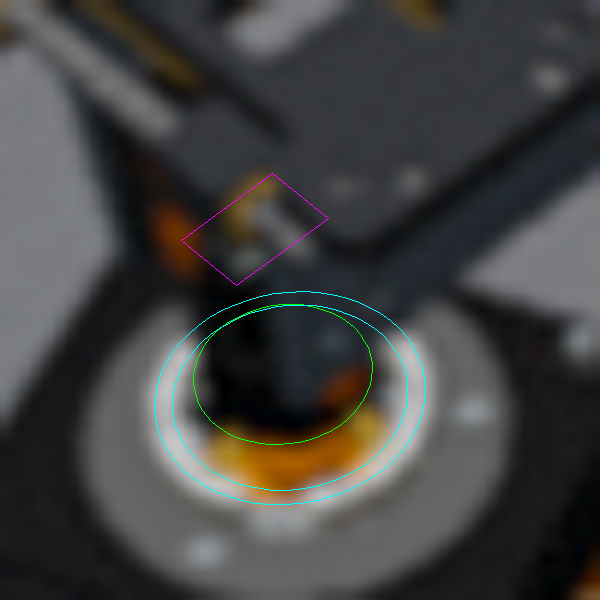

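The holder sits concentric with the white rim (rim centre about (292,400), barrel end about (284,375) in the crop, its higher plane shifting it up). I'll feel my way down.

Call:
apply_moves(
  deltas=[
    [0,0,0.002,0,-0.2],
    [0,0,0.004,0,-0.2],
    [0,0,0.006,0,-0.2],
    [0,0,0.008,0,-0.2],
    [0,0,0.01,0,-0.2],
  ],
)

```text
time_s: 10.7
ee_pos: [459.6, -190.9, 135.7]
ee_rot: [-180.0, -0.0, 140.0]
force: [0.5, -1.0, -1.3]
gripper_width: 47.1
gripper_force: 28.0
```

Call:
apply_moves(
  deltas=[
    [0,0,0.001,0,-0.2],
    [0,0,0.002,0,-0.2],
    [0,0,0.003,0,-0.2],
    [0,0,0.004,0,-0.2],
    [0,0,0.005,0,-0.2],
  ],
)

```text
time_s: 11.2
ee_pos: [459.7, -190.9, 130.9]
ee_rot: [-180.0, 0.0, 140.0]
force: [-0.1, 0.8, -1.1]
gripper_width: 47.6
gripper_force: 28.0
```

No contact yet.

Call:
apply_moves(
  deltas=[
    [0,0,0.001,0,-0.2],
    [0,0,0.002,0,-0.2],
    [0,0,0.003,0,-0.2],
    [0,0,0.004,0,-0.2],
    [0,0,0.0045,0,-0.2],
  ],
)

```text
time_s: 11.7
ee_pos: [459.6, -190.9, 126.3]
ee_rot: [-180.0, -0.0, 140.0]
force: [-0.2, 0.1, -0.6]
gripper_width: 47.3
gripper_force: 28.0
```

Call:
apply_moves(
  deltas=[
    [0,0,0.0006,0,-0.2],
    [0,0,0.0012,0,-0.2],
    [0,0,0.0018,0,-0.2],
    [0,0,0.0024,0,-0.2],
    [0,0,0.003,0,-0.2],
  ],
)

```text
time_s: 12.2
ee_pos: [459.6, -191.0, 123.4]
ee_rot: [-180.0, 0.0, 140.0]
force: [-0.8, -0.9, -0.9]
gripper_width: 47.0
gripper_force: 28.0
```

Call:
apply_moves(
  deltas=[
    [0,0,0.0004,0,-0.2],
    [0,0,0.0008,0,-0.2],
    [0,0,0.0012,0,-0.2],
    [0,0,0.0016,0,-0.2],
    [0,0,0.002,0,-0.2],
  ],
)

```text
time_s: 12.7
ee_pos: [459.6, -191.0, 121.4]
ee_rot: [-180.0, 0.0, 140.0]
force: [-0.9, 0.0, -0.7]
gripper_width: 47.5
gripper_force: 28.0
```

Call:
apply_moves(
  deltas=[
    [0,0,0.0004,0,-0.2],
    [0,0,0.0008,0,-0.2],
    [0,0,0.0012,0,-0.2],
    [0,0,0.0016,0,-0.2],
    [0,0,0.002,0,-0.2],
  ],
)

```text
time_s: 13.2
ee_pos: [459.7, -191.0, 119.4]
ee_rot: [-180.0, 0.0, 140.0]
force: [0.1, 0.1, -1.1]
gripper_width: 47.5
gripper_force: 28.0
```

The lugs passed the lip through the slots. Next I press against the spring.

Call:
apply_moves(
  deltas=[
    [0,0,0.0006,0,-0.2],
    [0,0,0.0012,0,-0.2],
    [0,0,0.0018,0,-0.2],
    [0,0,0.0024,0,-0.2],
    [0,0,0.003,0,-0.2],
  ],
)

```text
time_s: 13.7
ee_pos: [459.7, -191.0, 116.9]
ee_rot: [180.0, 0.0, 140.0]
force: [-1.0, 0.4, 4.6]
gripper_width: 47.6
gripper_force: 28.0
```

Call:
apply_moves(
  deltas=[
    [0,0,0.0005,0,-0.2],
    [0,0,0.001,0,-0.2],
    [0,0,0.0015,0,-0.2],
    [0,0,0.002,0,-0.2],
    [0,0,0.002,0,-0.2],
  ],
)

```text
time_s: 14.2
ee_pos: [459.7, -191.0, 115.3]
ee_rot: [180.0, 0.0, 140.0]
force: [-2.4, 0.6, 8.4]
gripper_width: 46.7
gripper_force: 28.0
```

Call:
apply_moves(
  deltas=[
    [0,0,0.0005,0,-0.2],
    [0,0,0.001,0,-0.2],
    [0,0,0.0015,0,-0.2],
    [0,0,0.0015,0,-0.2],
    [0,0,0.0015,0,-0.2],
  ],
)

```text
time_s: 14.7
ee_pos: [459.8, -191.0, 114.2]
ee_rot: [180.0, 0.1, 140.0]
force: [-2.8, 0.9, 10.5]
gripper_width: 47.5
gripper_force: 28.0
```

Call:
apply_moves(
  deltas=[
    [0,0,0.0003,0.04,-0.2],
    [0,0,0.0003,0.08,-0.2],
    [0,0,0.0003,0.12,-0.2],
    [0,0,0.0003,0.16,-0.2],
    [0,0,0.0003,0.2,-0.2],
  ],
)

```text
time_s: 15.2
ee_pos: [460.7, -191.5, 114.2]
ee_rot: [179.9, 0.2, 128.4]
force: [-1.6, 0.4, 11.4]
gripper_width: 47.4
gripper_force: 28.0
```

```bash
python3 -c "
from h import *
e=env.state(); print(e['ee_pos'],e['ee_rot'],e['force'],e['torque'],e['gripper_width'])"
```

```text
[ 460.72831932 -191.53182181  114.24644466] [179.92574814   0.18510118 128.43679415] [-1.58287978  0.41142736 11.38310633] [0.07268099 0.23625523 0.1256845 ] 47.431182422584264
```

Call:
apply_moves(
  deltas=[
    [0,0,0,0.04,-0.2],
    [0,0,0,0.08,-0.2],
    [0,0,0,0.12,-0.2],
    [0,0,0,0.16,-0.2],
    [0,0,0,0.2,-0.2],
  ],
)

```text
time_s: 15.7
ee_pos: [461.1, -191.7, 114.4]
ee_rot: [179.9, 0.2, 117.0]
force: [-1.0, 0.6, 10.6]
gripper_width: 47.3
gripper_force: 28.0
```

Call:
apply_moves(
  deltas=[
    [0,0,0,0.04,-0.2],
    [0,0,0,0.08,-0.2],
    [0,0,0,0.12,-0.2],
    [0,0,0,0.16,-0.2],
    [0,0,0,0.2,-0.2],
  ],
)

```text
time_s: 16.2
ee_pos: [461.1, -191.7, 114.3]
ee_rot: [179.8, 0.2, 105.5]
force: [-0.7, 0.7, 10.6]
gripper_width: 47.2
gripper_force: 28.0
```

```bash
python3 -c "
from h import *
e=env.state(); print(e['ee_pos'],e['ee_rot'],e['force'],e['torque'],e['gripper_width'])"
```

```text
[ 461.05309662 -191.70756824  114.32910905] [1.79826963e+02 1.72585303e-01 1.05518140e+02] [-0.74585258  0.73765091 10.64353442] [-0.00525152  0.15626245  0.08643985] 47.15914093941148
```

Call:
apply_moves(
  deltas=[
    [0,0,0,0.03,-0.2],
    [0,0,0,0.06,-0.2],
    [0,0,0,0.09,-0.2],
    [0,0,0,0.12,-0.2],
    [0,0,0,0.15,-0.2],
  ],
)

```text
time_s: 16.7
ee_pos: [460.9, -191.6, 114.3]
ee_rot: [179.8, 0.1, 96.9]
force: [-0.5, 1.2, 11.1]
gripper_width: 47.7
gripper_force: 28.0
```

```bash
python3 -c "
from h import *
e=env.state(); print(e['ee_pos'],e['ee_rot'],e['force'],e['torque'],e['gripper_width'])"
```

```text
[ 460.9243498  -191.64428502  114.2880012 ] [1.79816690e+02 1.33506605e-01 9.69454048e+01] [-0.47533411  1.22372275 11.09509328] [0.0460976  0.17963205 0.11433835] 47.671255928234885
```

Call:
apply_moves(
  deltas=[
    [0,0,0,0.015,-0.2],
    [0,0,0,0.03,-0.2],
    [0,0,0,0.045,-0.2],
    [0,0,0,0.06,-0.2],
    [0,0,0,0.07,-0.2],
  ],
)

```text
time_s: 17.2
ee_pos: [460.5, -191.6, 114.3]
ee_rot: [179.9, 0.1, 93.0]
force: [-3.1, 0.2, 11.1]
gripper_width: 47.3
gripper_force: 28.0
```

```bash
python3 -c "
from h import *
e=env.state(); print(e['ee_pos'],e['ee_rot'],e['force'],e['torque'],e['gripper_width'])"
```

```text
[ 460.52801633 -191.61283025  114.26480241] [1.79861285e+02 1.17292493e-01 9.30107174e+01] [-3.05366835  0.21680904 11.1131318 ] [0.01592344 0.44910456 0.22427727] 47.27642904596187
```

Call:
apply_moves(
  deltas=[
    [0,0,0,0.01,-0.2],
    [0,0,0,0.02,-0.2],
    [0,0,0,0.03,-0.2],
    [0,0,0,0.03,-0.2],
  ],
)

```text
time_s: 17.6
ee_pos: [459.9, -191.5, 114.2]
ee_rot: [179.9, 0.1, 91.3]
force: [-2.9, -0.4, 11.6]
gripper_width: 47.6
gripper_force: 28.0
```

```bash
python3 -c "
from h import *
e=env.state(); print(e['ee_pos'],e['ee_rot'],e['force'],e['torque'],e['gripper_width'])"
```

```text
[ 459.88046264 -191.50588157  114.19874464] [1.79937938e+02 9.65070155e-02 9.13226468e+01] [-2.91086657 -0.43668668 11.63417094] [0.08531952 0.57316917 0.24021614] 47.59481015064344
```

Call:
apply_moves(
  deltas=[
    [0,0,0,0.01,-0.2],
    [0,0,0,0.02,-0.2],
    [0,0,0,0.03,-0.2],
    [0,0,0,0.04,-0.2],
  ],
)

```text
time_s: 18.0
ee_pos: [459.5, -191.4, 114.1]
ee_rot: [180.0, 0.1, 89.1]
force: [-3.9, 0.6, 13.1]
gripper_width: 47.4
gripper_force: 28.0
```

```bash
python3 -c "
from h import *
e=env.state(); print(e['ee_pos'],e['ee_rot'],e['force'],e['torque'],e['gripper_width'])"
```

```text
[ 459.47211588 -191.43124095  114.14484495] [1.79990414e+02 9.89563669e-02 8.90952701e+01] [-3.93004613  0.63160366 13.06560444] [0.08098422 0.72809512 0.71802318] 47.387403870076035
```

The twist rose to 0.7 N m after about 51°, so this is the stop. I'll relax slightly and release the tabs.

Call:
apply_moves(
  deltas=[
    [0,0,0,-0.02,-0.2],
    [0,0,0,-0.02,-0.2],
  ],
)

```text
time_s: 18.2
ee_pos: [459.5, -191.4, 114.2]
ee_rot: [180.0, 0.1, 90.2]
force: [-3.3, 0.5, 11.9]
gripper_width: 47.4
gripper_force: 28.0
```

Call:
apply_moves(
  deltas=[
    [0,0,0,0,0.1],
    [0,0,0,0,0.15],
    [0,0,0,0,0.2],
    [0,0,0,0,0.25],
    [0,0,0,0,0.3],
  ],
)

```text
time_s: 18.7
ee_pos: [459.8, -191.1, 112.7]
ee_rot: [180.0, 0.0, 90.1]
force: [0.2, 0.8, -0.9]
gripper_width: 59.1
gripper_force: 0.0
```

Run:
```python
from h import *
e=env.state(); print(e['ee_pos'],e['ee_rot'],e['force'],e['torque'],e['gripper_width'],e['gripper_force'])
```

```text
[ 459.78866425 -191.07652572  112.69829255] [1.79961141e+02 2.49988658e-02 9.01114758e+01] [ 0.23969219  0.80651687 -0.93321876] [-0.02510564 -0.09878167 -0.02742579] 59.090780417414365 0.0
```

Call:
apply_moves(
  deltas=[
    [0,0,0,0,0.45],
    [0,0,0,0,0.6],
    [0,0,0,0,0.7],
    [0,0,-0.003,0,0.7],
    [0,0,-0.008,0,0.7],
  ],
)

```text
time_s: 19.2
ee_pos: [459.5, -190.9, 120.6]
ee_rot: [-180.0, -0.0, 90.1]
force: [0.6, -0.4, 0.3]
gripper_width: 77.5
gripper_force: 0.0
```

Call:
apply_moves(
  deltas=[
    [0,0,-0.015,0,0.7],
    [0,0,-0.03,0,0.7],
    [0,0,-0.05,0,0.7],
    [0,0,-0.08,0,0.7],
    [0,0,-0.11,0,0.7],
  ],
)

```text
time_s: 19.7
ee_pos: [459.4, -190.8, 231.9]
ee_rot: [-180.0, -0.0, 90.1]
force: [-0.3, 0.1, -0.8]
gripper_width: 77.6
gripper_force: 0.0
```

Call:
apply_moves(
  deltas=[
    [0,0.03,0,0,0.7],
    [0,0.07,0,0,0.7],
    [0,0.1,0,0,0.7],
    [0,0.1,0,0,0.7],
    [0,0.1,0,0,0.7],
  ],
)

```text
time_s: 20.2
ee_pos: [559.4, -190.6, 230.3]
ee_rot: [-179.9, -0.0, 90.1]
force: [-0.7, -0.0, 0.1]
gripper_width: 77.6
gripper_force: 0.0
```

Run:
```python
from h import *
e=env.state(); print(e['ee_pos'],e['ee_rot'],e['force'])
s=cams.grab_frame('scene'); t=cams.grab_frame('top')
c=np.array([460,-190.6]); P=hold(c,90,106.5)
cv2.imwrite('pics/c6.png',np.hstack([view(t,'top',330,224,40,40,10,P),view(s,'scene',204,155,40,40,10,P)]))
```

```text
[ 559.43399853 -190.57136461  230.34613337] [-1.79923563e+02 -8.12459412e-03  9.01469214e+01] [-0.70431113 -0.03103683  0.08641334]
```

View pics/c6.png

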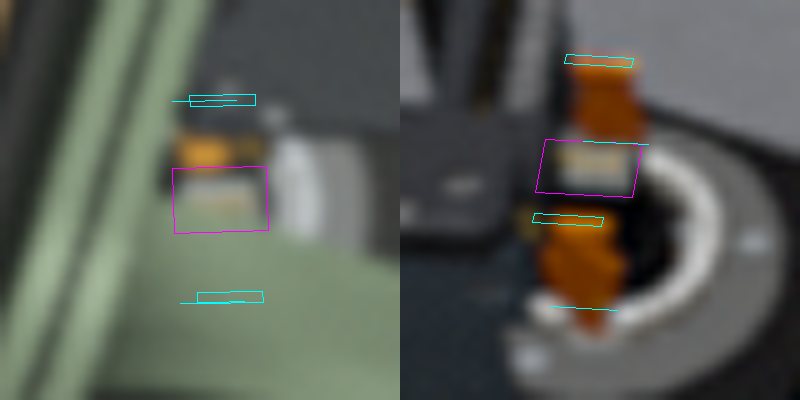

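The holder sits down in the neck with both orange tabs sprung out. In the scene crop the tab tops are at about (600,62) and (580,220), matching the free spread, and the lower catch sits in the notch at about (595,330). The gripper is clear, so I'm handing in.

```bash
python3 -c "
from workcell import env
print(env.job_done())"
```

```text
the job is handed in; nothing more can be done
None
```

The holder is in the neck, turned about 50° to the stop with both tabs sprung out, and the gripper is clear; I handed the job in at about 20 s, but no verdict came back.

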